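# Seat the slide box in the scanner dock by feel and lock it

### The job

Push the blue slide box along its tray into the white scanner dock until it is fully home: out of sight inside it first meets a light feeler plate that gives way for a little, then a firm stop; press it firmly against the stop (about 13 N) but do not ram it. Then lock the dock: push the selector dial on its roof in, turn it clockwise from the red mark to the green mark and let it spring back up. Leave everything else on the desk undisturbed.

Things in the scene. Friction and masses are not known exactly. Their poses are not given: they have to be found in the camera images.
- slide_box: closed blue slide box, 73 mm wide, 142 mm long, 38 mm high (hard walls -34 to +32 mm across), loose, about 0.3 kg. Origin under its centre; y along its length, z up. It lies on the dock's tray between the guide rails, length along the tray, one end already 4 to 30 mm inside the mouth. Sliding it there takes about 1 to 4 N. More than 25 N on it would harm the stop.
- loader: white scanner dock with tray, fixed. Origin on the desk below the middle of the mouth; x level along the tray into the dock (push this way), z up. Tray floor 4 mm thick, from x = -195 mm; guide rails 15 mm high, 76 mm apart, from x = -185 mm to 0. Closed housing: x = 0 to 150 mm, y = +-54 mm, roof 82 mm high.
- mouth (a point): middle of the dock's mouth (76 mm wide, 45 mm high), 28 mm above the desk. Hidden inside, 45 to 85 mm behind it (differs each time), stands a feeler plate: it gives way for 10 mm under about 4 N more, then comes the firm stop, on rubber that yields 1 mm per 3.5 N and springs back. When home, the box still sticks out of the mouth by 47 to 90 mm.
- feeler (a joint): how far the hidden feeler plate has been pushed back, m: 0 untouched, 0.010 against the firm stop. It stays where it was pushed. It tells nothing of where the stop is.
- dial_grip (a point): point in the dial's bar, on the dial's upright axis (85 mm behind the mouth, middle of the roof), 118 mm above the desk. The black bar is 56 mm long (point's x), 14 mm thick (point's y), and reaches 12 mm above and 18 mm below this point, down to a grey disc of 62 mm diameter. The axes turn with the dial; the bar's end with the white line is at -x.
- dial (a joint): angle of the dial, rad, growing clockwise seen from above: 0 at the red mark (unlocked, start), 1.047 (60 degrees) at the green mark (locked), with end stops at both. While the dial is up it has only 0.1 rad of play.
- dial_press (a joint): how far the dial is pushed in (down), m: 0 up, 0.007 fully in. The spring takes 3 N to start and 6.5 N to hold fully in. The dial turns freely only when pushed in by more than 5 mm; let go, it springs up at either mark.
- label_tape: ring of beige tape lying flat, 104x102x25 mm; origin under its centre; a bystander
- beaker: small glass beaker, 54 mm wide, 66 mm high; origin under its centre; a bystander
- flask: flat clear culture flask with orange cap, 52x99x24 mm, lying; origin under its centre; a bystander
- tip_box: yellow box of pipette tips with clear lid, 80x126x72 mm; origin under its centre; a bystander
- mouse: black computer mouse 104x60x36 mm; origin under its centre; a bystander
- well_plate: clear 24-well plate, 86x128x20 mm; origin under its centre; a bystander
There are look-alikes about, which are no part of the job. Leave any pink look-alike of the slide_box alone.

How it is judged:
On the way, in this order (a step that is already met when the one before it is completed fails the run):
1. the slide box has pushed the feeler back to the firm stop while the dial still stands at the red mark (value of joint feeler above 0.0088 m and x of slide_box in the frame of loader above -0.035 m and angle between the y axis of slide_box and the x axis of loader, either way round below 0.12 rad and angle between slide_box's own z axis and vertical below 0.05 rad and value of joint dial below 0.3 rad), for 0.1 s.
2. the dial is pushed in and turning away from the red mark (value of joint dial_press above 0.003 m and value of joint dial above 0.4 rad), for 0.05 s.
3. the dial stands at the green mark, sprung up (value of joint dial above 0.92 rad and value of joint dial_press below 0.002 m), for 0.2 s.
At the end, for the whole second after the job is handed in: The feeler is pushed back at least 8.8 of its 10 mm, the slide box lies flat and straight (within 0.12 rad) in the dock with its centre no more than 35 mm outside the mouth, at rest; the dial stands at the green mark (at least 0.92 rad) and has sprung back up (within 2 mm) (all of step 3 and value of joint feeler above 0.0088 m and x of slide_box in the frame of loader above -0.035 m and angle between the y axis of slide_box and the x axis of loader, either way round below 0.12 rad and angle between slide_box's own z axis and vertical below 0.05 rad and linear speed of slide_box below 0.01 m/s); the robot touches nothing.
It fails at once if the robot pushes the slide box with more than 25 N (contact force between the arm and slide_box above 25 N).
It fails at once if the robot's fingers push the slide box with more than 25 N (contact force between the fingers and slide_box above 25 N).
It fails at once if a bystander is moved by more than 20 mm (distance of any of label_tape, beaker, flask, tip_box, mouse, well_plate from where it was at the start of the episode above 0.02 m).
It also fails if it takes over 56 s, if anything falls off the work surface, if the arm or the gripper's body presses on something with over 40 N, if the wrist force passes 120 N, or if a joint passes its speed limit or range.

### The arm

A 6-joint arm with a two-finger parallel gripper is mounted at the origin on a cart in front of the work surface, level with it; the furniture and walls round the work are solid. World frame = base frame: x ahead of the robot, y to its left, z up, the work surface at z = 0. Lengths are in m, angles in rad, forces in N, time in s.
With the tool pointing down it reaches from about 0.325 to 0.9 m from the base axis. Payload 6.1 kg.
Tool frame: the origin (TCP) lies between the finger pads; the fingertips stand 22 mm ahead of it and the grasp point (between the pads) lies 3 mm ahead of it (manip.tip_reach is the distance from the TCP to the fingertips, in m); z points along the fingers, y is the line along which they close (so a half turn about z gives the same grasp; the last joint's range is limited). The gripper opens to 87 mm and grips with 3 to 60 N. Pads are 19 mm wide; open, the fingers measure 117 mm over their backs; the gripper's body (75 mm by 190 mm) begins 51 mm behind the grasp point.
Start: joints at [1.139, 0.22, 1.526, -0, 1.395, -0.126], TCP at [0.188, 0.596, 0.245] pointing down, gripper open.
Joint ranges: [-2.98, 2.98], [-0.91, 2.08], [0.09, 2.57], [-1.24, 4.39], [0.2, 2.65], [-2.68, 2.68]. Speed limits (rad/s): [2.57, 2.57, 3.01, 3.14, 3.14, 3.14].

### API

Orientations are given as a unit quaternion [w, x, y, z].
In Python, from plant import manip, imaging gives the robot as it stands.
- The arm moves only by the tool move_arm, never from a script. Its argument "series" is text: rows parted by semicolons, each of 7 numbers parted by spaces: the finger opening in cm, from 0 to 8.7, then the shift along the world's x, y, z in cm, then the turn, a rotation vector about the world's x, y, z in rad. A call has exactly 8 rows; each row shifts and turns the commanded pose from where the row before left it; what a row does not reach is not made up. A row lasts 1/10 s, in which the tool goes at most 50 mm and 8.59 degrees, less where a joint would pass 70% of its speed; a pose out of reach is approached as far as the arm can. A call with a gripper value outside its range is refused whole. The fingers move at their own pace and stop on an object; "squeeze" is the grip in N (left out, the last holds). Time passes only in rows, so rows that do not move let the fingers close, or fill a call up. It gives the time, the measured TCP pose, the force, the opening and the grip force at its end, in the units of the state.
- manip.get_state(): the state, without advancing time (a new reading comes with each control period).
- imaging.camera(name): name is "scene" or "top" or "wrist"; returns a dict with "pixels" (480x640x3 uint8, blue, green, red), "depth" (480x640 float32, m along the optical axis (not along the pixel's ray), 0 where there is no reading), "vfov" (degrees; the focal length in pixels is half the picture's height over the tangent of half this angle, whatever the lens; pixels are square), "cx", "cy" (the principal point, pixels), "rvec" (rotation vector, rad) and "tvec" (3), from world to camera coordinates, as OpenCV has them; the wrist camera has in their place "T_tool_cam" (4x4, takes a point from camera to tool coordinates, whose origin is the TCP and whose axes are the flange's). Camera axes: x right, y down, z forward; pixel columns grow to the right and rows downward; lengths in m; the calibration is good to about 2 mm. A picture is of the moment at which its call begins: read the wrist's pose just before it.
- manip.finish_job(): hands the job in; it is judged then, once.
Trained networks look in a picture, given as the dict that the camera call returned (one of the last four; its "shot" number tells which), for a name from the list of things; names that differ only in an ending like _2 or _b are one class to them, and where a whole thing is asked for, a point or a joint stands for the part that bears it (a point fixed in the world has none). Each returns a list of dicts, best first, with "confidence" (0 to 1); they miss things now and then, are a little off and sometimes report something else, mostly with a low value. They report only what shows in the picture. A call takes as long as a camera call. They do not tell look-alikes from the thing itself.
- imaging.look_for(picture, label): "rect" ([left, top, right, bottom] in pixels, round what is visible of it).
- imaging.landmark_of(picture, label): "xy" ([column, row] in pixels: a listed point, or the origin of a listed thing).
The state is a dict: "t": time; "joint_pos": joint angles; "joint_velocities": joint speeds; "tau": joint torques, N m; "eef_pos": TCP position; "eef_rot": TCP orientation; "force": force on the tool from outside, world axes, zero at the start; "moment": the same for the moment, N m; "width": opening from 0.0 (shut) to 1.0 (fully open); "grasp_force": force on a finger pad.
Only numpy, scipy, OpenCV 4.12 (cv2) and the standard library are available. Lean on these libraries where they do the work, as an engineer would, in place of code of your own. Each camera call takes 0.05 s, during which the arm holds its last target. There are 200 camera calls.

## Working session

There is one attempt and no reset: what is moved stays moved. The work goes in short steps, Python scripts to look and compute and a tool call to move; the robot and the scene stay as the last step left them, time stands still between calls to the robot, and variables do not carry over. Pictures are saved under pics/ and viewed, at most 10 in all, crops included, and the job is handed in when it is done.

Besides the shell and the picture viewer there is one more tool, called after "Request:" as name(argument=value, ...) on one line, values as JSON. move_arm: Moves the arm, as the interface text tells. Its arguments: {"type":"object","properties":{"series":{"type":"string"},"squeeze":{"type":"number"}},"required":["series"]}

```bash
ls; mkdir -p pics; cat > h.py <<'E'
import numpy as np, cv2
from plant import manip, imaging
def K(p):
    f=p["pixels"].shape[0]/2/np.tan(np.radians(p["vfov"])/2)
    return f
def Twc(p, st=None):
    T=np.eye(4)
    if "rvec" in p:
        R=cv2.Rodrigues(np.array(p["rvec"],float))[0]; T[:3,:3]=R.T; T[:3,3]=-R.T@np.array(p["tvec"]).ravel()
        return T
    from scipy.spatial.transform import Rotation as Ro
    q=st["eef_rot"]; A=np.eye(4); A[:3,:3]=Ro.from_quat([q[1],q[2],q[3],q[0]]).as_matrix(); A[:3,3]=st["eef_pos"]
    return A@np.array(p["T_tool_cam"])
def cloud(p,st=None):
    f=K(p); d=p["depth"]; v,u=np.mgrid[:480,:640]
    P=np.stack([(u-p["cx"])/f*d,(v-p["cy"])/f*d,d],-1); T=Twc(p,st)
    W=P@T[:3,:3].T+T[:3,3]; W[d==0]=np.nan; return W
E
python3 - <<'E'
from h import *
print(manip.get_state())
for c in ("scene","top"):
    p=imaging.camera(c); cv2.imwrite(f"pics/{c}.png",p["pixels"]); W=cloud(p); np.save(c,W)
    for l in ("slide_box","loader","dial_grip","mouth"):
        for r in (imaging.look_for(p,l) if l!="mouth" else [])[:3]: print(c,l,np.round(r["rect"]),round(r["confidence"],2))
        for r in imaging.landmark_of(p,l)[:3]:
            u,v=np.round(r["xy"]).astype(int); print(c,l,"lm",u,v,round(r["confidence"],2),W[min(v,479),min(u,639)].round(3))
E
```

```text
pics
{'t': 0.0, 'joint_pos': array([ 1.13888654e+00,  2.21206972e-01,  1.52761272e+00,  1.14990961e-05,
        1.39471678e+00, -1.26097065e-01]), 'joint_velocities': array([ 0.00016988, -0.00194282,  0.00015737,  0.00041106, -0.00269369,
        0.00148621]), 'tau': array([ 2.27672288e-03, -4.94605207e+01, -3.87384474e+01,  7.00025889e-02,
        5.69223531e-02, -2.17351535e-04]), 'eef_pos': array([0.18791995, 0.59546812, 0.24344824]), 'eef_rot': array([-2.73101649e-04,  1.52312150e-01,  9.88331961e-01, -9.32764503e-04]), 'force': array([-0.2068356 , -0.40031809,  0.0074379 ]), 'moment': array([ 0.02294418, -0.05508169, -0.01261788]), 'grasp_force': 0.0, 'width': 1.0024358032393408}
scene slide_box [255. 216. 300. 255.] 0.97
scene slide_box [303. 274. 332. 327.] 0.9
scene slide_box [177. 183. 196. 205.] 0.67
scene slide_box lm 317 302 0.91 [ 0.501 -0.192  0.043]
scene loader [229. 178. 312. 272.] 0.58
scene loader lm 267 226 0.84 [0.528 0.132 0.043]
scene dial_grip [238. 180. 260. 202.] 0.84
scene dial_grip [390. 276. 422. 302.] 0.21
scene dial_grip lm 245 185 0.54 [0.521 0.246 0.133]
scene mouth lm 263 223 0.59 [0.523 0.149 0.044]
scene mouth lm 381 318 0.39 [ 0.606 -0.343  0.07 ]
top slide_box [264. 251. 310. 284.] 0.57
top slide_box [349. 255. 405. 305.] 0.57
top slide_box lm 376 278 0.72 [ 0.508 -0.172  0.032]
top slide_box lm 284 266 0.56 [0.537 0.095 0.045]
top loader [208. 245. 328. 291.] 0.65
top loader lm 262 266 0.79 [0.536 0.158 0.045]
top dial_grip [217. 255. 241. 278.] 0.67
top dial_grip lm 227 261 0.61 [0.544 0.25  0.097]
top mouth lm 261 266 0.77 [0.534 0.158 0.072]
```

View pics/scene.png

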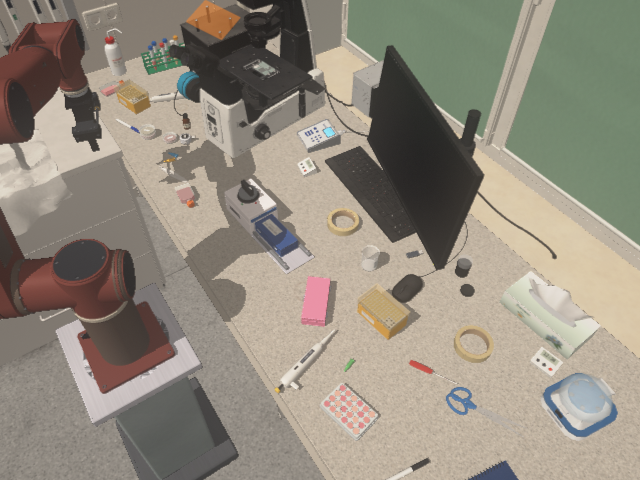

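View pics/top.png

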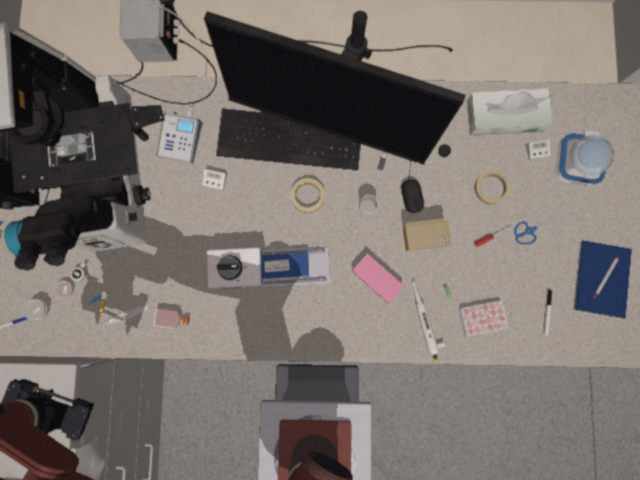

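```bash
python3 - <<'E'
from h import *
for c in ("scene","top"):
    W=np.load(c+".npy"); 
    # roof points
    m=(abs(W[...,2]-0.082)<.006)&(abs(W[...,0]-.535)<.12)&(W[...,1]>.1)&(W[...,1]<.36)
    r=cv2.minAreaRect(W[m][:,:2].astype(np.float32)*1000); print(c,m.sum(),r,np.median(W[m][:,2]))
    m=(abs(W[...,2]-0.042)<.005)&(abs(W[...,0]-.535)<.08)&(W[...,1]>-.02)&(W[...,1]<.15)
    print("box",m.sum(),cv2.minAreaRect(W[m][:,:2].astype(np.float32)*1000),np.median(W[m][:,2]))
    m=(abs(W[...,2]-0.13)<.006)&(abs(W[...,0]-.535)<.08)&(W[...,1]>.1)&(W[...,1]<.36)
    print("dial",m.sum(),cv2.minAreaRect(W[m][:,:2].astype(np.float32)*1000),np.median(W[m],0))
E
```

```text
scene 835 ((528.12646484375, 234.52041625976562), (111.22818756103516, 157.85047912597656), 3.4287831783294678) 0.0826162256152927
box 604 ((541.1717529296875, 87.63020324707031), (70.13127899169922, 126.39752960205078), 4.866336345672607) 0.04219249947819115
dial 62 ((527.4755859375, 246.56565856933594), (16.474748611450195, 58.03374099731445), 4.739372730255127) [0.52639166 0.24638842 0.12999147]
top 1563 ((527.9807739257812, 234.34307861328125), (108.00395202636719, 150.1597137451172), 3.847818613052368) 0.08141346454610177
box 885 ((540.0294189453125, 88.73849487304688), (66.26142883300781, 125.49485778808594), 4.352813243865967) 0.04105363393355077
dial 100 ((526.7689208984375, 243.46566772460938), (14.101442337036133, 54.438629150390625), 2.616889476776123) [0.52730891 0.24417334 0.12931457]
```

Candidates for the slide box are the blue one on the tray (top px 285,265) and the pink one (377,278). A third detection at scene px 186,195 is the pink flask. I choose the blue one because it sits on the tray at dock yaw ≈94°. I'll move above the tray end and do the close check there.

Request:
move_arm(series="2 2.2 -3.75 0 0 0 -0.075;2 2.2 -3.75 0 0 0 -0.075;2 2.2 -3.75 0 0 0 -0.075;2 2.2 -3.75 0 0 0 -0.075;2 2.2 -3.75 0 0 0 -0.075;2 2.2 -3.75 0 0 0 -0.075;2 2.2 -3.75 0 0 0 -0.075;2 2.2 -3.75 0 0 0 -0.075")

```text
t: 1.6
eef_pos: [0.3648, 0.2945, 0.2449]
eef_rot: [0.0, 0.439, 0.899, 0.0]
force: [0.4, 0.9, 0.5]
width: 0.357
grasp_force: 0.0
```

Request:
move_arm(series="2 2.2 -3.75 0 0 0 -0.075;2 2.2 -3.75 0 0 0 -0.075;2 2.2 -3.75 0 0 0 -0.075;2 2.2 -3.75 0 0 0 -0.075;2 2.2 -3.75 0 0 0 -0.075;2 2.2 -3.75 0 0 0 -0.075;2 2.2 -3.75 0 0 0 -0.075;2 2.2 -3.75 0 0 0 -0.075")

```text
t: 2.4
eef_pos: [0.5409, -0.0058, 0.2448]
eef_rot: [0.0, 0.685, 0.729, 0.0]
force: [1.7, -0.2, 0.3]
width: 0.233
grasp_force: 0.0
```

```bash
python3 - <<'E'
from h import *
from scipy.spatial.transform import Rotation as Ro
s=manip.get_state(); p=imaging.camera("wrist"); W=cloud(p,s); cv2.imwrite("pics/w1.png",p["pixels"])
q=s["eef_rot"]; R=Ro.from_quat([q[1],q[2],q[3],q[0]]).as_matrix()
print(s["t"],s["eef_pos"].round(4),s["force"].round(2),"yaw y",np.degrees(np.arctan2(R[1,1],R[0,1])),R[:,2].round(3),s["joint_pos"].round(2))
m=(abs(W[...,2]-0.042)<.005)&(abs(W[...,0]-.54)<.06)&(W[...,1]>-.05)&(W[...,1]<.152)
print("box",m.sum(),cv2.minAreaRect(W[m][:,:2].astype(np.float32)*1000),np.median(W[m][:,2]),np.percentile(W[m][:,1],[0.5,99.5]))
m=(abs(W[...,2]-0.130)<.004)&(abs(W[...,0]-.53)<.08)&(W[...,1]>.1)&(W[...,1]<.36)
if m.sum()>5: print("dial",m.sum(),cv2.minAreaRect(W[m][:,:2].astype(np.float32)*1000))
E
```

```text
2.4 [ 0.5409 -0.0058  0.2448] [ 1.71 -0.16  0.3 ] yaw y 3.529174117236375 [ 0.001  0.    -1.   ] [-0.16  0.02  1.75  0.    1.38 -0.22]
box 13896 ((541.882568359375, 92.10321044921875), (66.87580108642578, 124.8877182006836), 4.548305034637451) 0.04222100797223219 [0.03020486 0.15143951]
```

View pics/w1.png

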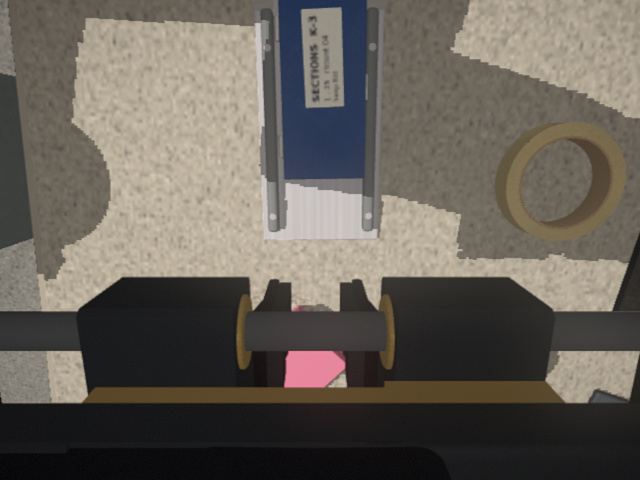

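The wrist view shows the blue labelled box (px 322,90) lying between the rails, with its rear edge at row 178 and the tray end at row 238. The pink one is clear of the tray. Next I descend behind the box.

Request:
move_arm(series="2 0.6 0 -3.5 0 0 0.01;2 0 0 -4 0 0 0;2 0 0 -4 0 0 0;2 0 0 -4 0 0 0;2 0 0 -3 0 0 0;2 0 0 -2 0 0 0;2 0 0 0 0 0 0;2 0 0 0 0 0 0")

```text
t: 3.25
eef_pos: [0.5462, -0.0039, 0.0398]
eef_rot: [-0.0, 0.68, 0.733, -0.0]
force: [0.1, 0.0, 0.5]
width: 0.231
grasp_force: 0.0
```

Request:
move_arm(series="2 -0.05 0.7 0 0 0 0;2 -0.05 0.7 0 0 0 0;2 -0.03 0.4 0 0 0 0;2 -0.02 0.3 0 0 0 0;2 -0.02 0.3 0 0 0 0;2 -0.02 0.3 0 0 0 0;2 -0.02 0.3 0 0 0 0;2 -0.02 0.3 0 0 0 0")

```text
t: 4.05
eef_pos: [0.5441, 0.029, 0.0397]
eef_rot: [0.0, 0.68, 0.733, 0.0]
force: [0.9, -3.1, 1.4]
width: 0.233
grasp_force: 1.3
```

Request:
move_arm(series="2 -0.02 0.3 0 0 0 0;2 -0.02 0.3 0 0 0 0;2 -0.02 0.3 0 0 0 0;2 -0.02 0.3 0 0 0 0;2 -0.02 0.3 0 0 0 0;2 -0.02 0.3 0 0 0 0;2 -0.02 0.3 0 0 0 0;2 -0.02 0.3 0 0 0 0")

```text
t: 4.85
eef_pos: [0.5422, 0.0532, 0.0395]
eef_rot: [-0.0, 0.68, 0.733, -0.0]
force: [-0.6, -2.0, 1.2]
width: 0.233
grasp_force: 1.3
```

Request:
move_arm(series="2 -0.01 0.15 0 0 0 0;2 -0.01 0.15 0 0 0 0;2 -0.01 0.15 0 0 0 0;2 -0.01 0.15 0 0 0 0;2 -0.01 0.15 0 0 0 0;2 -0.01 0.15 0 0 0 0;2 -0.01 0.15 0 0 0 0;2 -0.01 0.15 0 0 0 0")

```text
t: 5.65
eef_pos: [0.5414, 0.0651, 0.0395]
eef_rot: [-0.0, 0.68, 0.733, -0.0]
force: [0.5, -2.3, 1.3]
width: 0.229
grasp_force: 1.2
```

Request:
move_arm(series="2 -0.01 0.12 0 0 0 0;2 -0.01 0.12 0 0 0 0;2 -0.01 0.12 0 0 0 0;2 -0.01 0.12 0 0 0 0;2 -0.01 0.12 0 0 0 0;2 -0.01 0.12 0 0 0 0;2 -0.01 0.12 0 0 0 0;2 -0.01 0.12 0 0 0 0")

```text
t: 6.45
eef_pos: [0.5407, 0.0738, 0.0395]
eef_rot: [0.0, 0.68, 0.733, -0.001]
force: [-0.3, -6.1, 1.5]
width: 0.234
grasp_force: 3.3
```

The force has risen by about 4 N, so the box has met the feeler. I continue slowly.

Request:
move_arm(series="2 0 0.06 0 0 0 0;2 -0.01 0.06 0 0 0 0;2 0 0.06 0 0 0 0;2 -0.01 0.06 0 0 0 0;2 0 0.06 0 0 0 0;2 -0.01 0.06 0 0 0 0;2 0 0.06 0 0 0 0;2 0 0.06 0 0 0 0")

```text
t: 7.25
eef_pos: [0.5404, 0.0785, 0.0395]
eef_rot: [0.0, 0.68, 0.733, -0.001]
force: [-0.0, -7.2, 1.5]
width: 0.23
grasp_force: 3.3
```

Request:
move_arm(series="2 0 0.04 0 0 0 0;2 0 0.04 0 0 0 0;2 0 0.04 0 0 0 0;2 -0.01 0.04 0 0 0 0;2 0 0.04 0 0 0 0;2 0 0.04 0 0 0 0;2 0 0.04 0 0 0 0;2 -0.01 0.04 0 0 0 0")

```text
t: 8.05
eef_pos: [0.5402, 0.0806, 0.0395]
eef_rot: [0.001, 0.68, 0.733, -0.001]
force: [0.5, -11.5, 1.5]
width: 0.233
grasp_force: 5.9
```

Request:
move_arm(series="2 0 0.03 0 0 0 0;2 0 0.03 0 0 0 0;2 0 0.03 0 0 0 0;2 0 0.03 0 0 0 0;2 0 0 0 0 0 0;2 0 0 0 0 0 0;2 0 0 0 0 0 0;2 0 0 0 0 0 0")

```text
t: 8.85
eef_pos: [0.5403, 0.0813, 0.0395]
eef_rot: [0.001, 0.68, 0.733, -0.002]
force: [-0.0, -13.6, 1.8]
width: 0.231
grasp_force: 6.7
```

It is firm against the stop at 13.6 N, with the expected stiffness. I back off and lift clear.

Request:
move_arm(series="2 0 -0.2 0 0 0 0;2 0 -0.5 0 0 0 0;2 0.1 -1 0 0 0 0;2 0.1 -1 0 0 0 0;2 0 0 4 0 0 0;2 0 0 4.5 0 0 0;2 0 0 4.5 0 0 0;2 0 0 4.5 0 0 0")

```text
t: 9.65
eef_pos: [0.5418, 0.0564, 0.2161]
eef_rot: [-0.0, 0.68, 0.733, 0.0]
force: [1.0, 0.2, -0.4]
width: 0.23
grasp_force: 0.0
```

Request:
move_arm(series="4 0 0 2 0 0 0;4 0 2 1 0 0 0;4 0 2 0 0 0 0;4 -0.2 2.5 0 0 0 0;4 -0.3 2.5 0 0 0 0;4 -0.3 1 0 0 0 0;4 0 0 0 0 0 0;4 0 0 0 0 0 0")

```text
t: 10.45
eef_pos: [0.5342, 0.1561, 0.2444]
eef_rot: [0.0, 0.68, 0.733, -0.0]
force: [-0.3, 0.7, 0.0]
width: 0.463
grasp_force: 0.0
```

```bash
python3 - <<'E'
from h import *
from scipy.spatial.transform import Rotation as Ro
s=manip.get_state(); p=imaging.camera("wrist"); W=cloud(p,s); cv2.imwrite("pics/w2.png",p["pixels"])
q=s["eef_rot"]; R=Ro.from_quat([q[1],q[2],q[3],q[0]]).as_matrix()
print(s["t"],s["eef_pos"].round(4),s["force"].round(2),"yaw y",np.degrees(np.arctan2(R[1,1],R[0,1])),s["joint_pos"].round(2))
def rect(n,z,t,y0,y1):
    m=(abs(W[...,2]-z)<t)&(abs(W[...,0]-.535)<.07)&(W[...,1]>y0)&(W[...,1]<y1)
    if m.sum()>5: print(n,m.sum(),cv2.minAreaRect(W[m][:,:2].astype(np.float32)*1000),np.median(W[m][:,2]))
rect("box",.042,.005,.03,.152); rect("dial",.13,.005,.18,.3); rect("roof",.082,.004,.1,.36)
E
```

```text
10.45 [0.5342 0.1561 0.2444] [-0.27  0.72  0.  ] yaw y 4.31213307850358 [ 0.14  0.06  1.71 -0.    1.38  0.07]
box 5239 ((539.0926513671875, 122.17173767089844), (65.9769515991211, 64.21102905273438), 4.264007568359375) 0.04202719449373277
dial 2434 ((528.298095703125, 248.3678741455078), (13.964181900024414, 55.79104995727539), 4.054197788238525) 0.13056274158378978
roof 26043 ((529.0970458984375, 237.63168334960938), (107.88877868652344, 148.14878845214844), 4.048353672027588) 0.0828013270123672
```

View pics/w2.png

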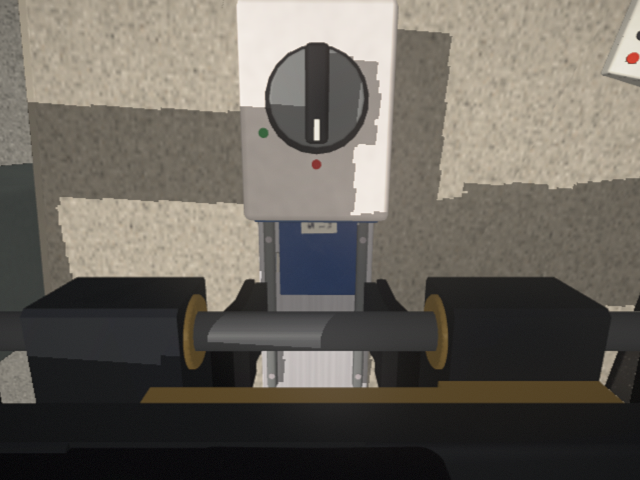

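The box is straight in the dock with about 65 mm showing. The dial bar is at (317,93), its white line points at the red mark (316,164), and green (263,132) lies clockwise. I go to the dial at about (0.528, 0.247).

Request:
move_arm(series="5 -0.2 3.1 0 0 0 0;5 -0.2 3 0 0 0 0;5 -0.2 3 0 0 0 -0.003;5 0 0 -3.5 0 0 0;5 0 0 -3.5 0 0 0;5 0 0 -2.5 0 0 0;5 0 0 -1.9 0 0 0;5 0 0 0 0 0 0")

```text
t: 11.3
eef_pos: [0.5262, 0.2459, 0.127]
eef_rot: [-0.002, 0.682, 0.732, -0.003]
force: [-1.3, -0.3, -0.0]
width: 0.573
grasp_force: 0.0
```

Request:
move_arm(series="1 0 0 0 0 0 0;1 0 0 0 0 0 0;1 0 0 0 0 0 0;1 0 0 0 0 0 0;1 0 0 0 0 0 0;1 0 0 0 0 0 0;1 0 0 0 0 0 0;1 0 0 0 0 0 0", squeeze=20)

```text
t: 12.1
eef_pos: [0.5281, 0.2479, 0.1308]
eef_rot: [-0.0, 0.681, 0.732, 0.0]
force: [-1.0, -0.7, 2.3]
width: 0.159
grasp_force: 20.0
```

Gripped, with the opening at 13.9 mm, which matches the bar. Next I press the dial in.

Request:
move_arm(series="1 0 0 -0.15 0 0 0;1 0 0 -0.15 0 0 0;1 0 0 -0.15 0 0 0;1 0 0 -0.15 0 0 0;1 0 0 -0.15 0 0 0;1 0 0 0 0 0 0;1 0 0 0 0 0 0;1 0 0 0 0 0 0", squeeze=30)

```text
t: 12.9
eef_pos: [0.5282, 0.2479, 0.124]
eef_rot: [0.0, 0.681, 0.732, 0.0]
force: [-5.1, -1.2, 10.4]
width: 0.157
grasp_force: 30.0
```

Request:
move_arm(series="1 0 0 0 0 0 -0.1;1 0 0 0 0 0 -0.1;1 0 0 0 0 0 -0.1;1 0 0 0 0 0 -0.1;1 0 0 0 0 0 -0.1;1 0 0 0 0 0 -0.1;1 0 0 0 0 0 -0.1;1 0 0 0 0 0 -0.1")

```text
t: 13.7
eef_pos: [0.5284, 0.2478, 0.124]
eef_rot: [0.0, 0.913, 0.407, 0.0]
force: [-3.7, -0.7, 10.0]
width: 0.159
grasp_force: 30.0
```

```bash
python3 - <<'E'
from h import *
s=manip.get_state(); print({k:np.round(s[k],3) for k in("eef_pos","eef_rot","force","moment","joint_pos","width","grasp_force")})
E
```

```text
{'eef_pos': array([0.528, 0.248, 0.124]), 'eef_rot': array([0.   , 0.913, 0.407, 0.   ]), 'force': array([-3.673, -0.653,  9.964]), 'moment': array([-0.376,  0.87 ,  0.055]), 'joint_pos': array([ 0.304,  0.237,  1.744, -0.   ,  1.16 ,  1.036]), 'width': np.float64(0.159), 'grasp_force': np.float64(30.001)}
```

Request:
move_arm(series="1 0 0 0 0 0 -0.06;1 0 0 0 0 0 -0.06;1 0 0 0 0 0 -0.06;1 0 0 0 0 0 -0.04;1 0 0 0 0 0 -0.025;1 0 0 0 0 0 0;1 0 0 0 0 0 0;1 0 0 0 0 0 0")

```text
t: 14.5
eef_pos: [0.5284, 0.2478, 0.1239]
eef_rot: [0.0, 0.956, 0.295, 0.0]
force: [-4.4, -1.2, 9.1]
width: 0.156
grasp_force: 30.0
```

```bash
python3 - <<'E'
from h import *
s=manip.get_state(); print({k:np.round(s[k],3) for k in("eef_pos","eef_rot","force","moment","joint_pos","width","grasp_force")})
E
```

```text
{'eef_pos': array([0.528, 0.248, 0.124]), 'eef_rot': array([0.   , 0.956, 0.295, 0.   ]), 'force': array([-4.425, -1.233,  9.147]), 'moment': array([-0.37 ,  0.833, -0.022]), 'joint_pos': array([ 0.304,  0.238,  1.744, -0.   ,  1.16 ,  1.277]), 'width': np.float64(0.156), 'grasp_force': np.float64(30.001)}
```

Request:
move_arm(series="1 0 0 0.15 0 0 0;1 0 0 0.15 0 0 0;1 0 0 0.15 0 0 0;1 0 0 0.15 0 0 0;1 0 0 0.15 0 0 0;1 0 0 0 0 0 0;1 0 0 0 0 0 0;1 0 0 0 0 0 0")

```text
t: 15.3
eef_pos: [0.5283, 0.2477, 0.1304]
eef_rot: [0.0, 0.956, 0.294, 0.0]
force: [-0.0, 0.3, 2.2]
width: 0.16
grasp_force: 30.0
```

The dial turned 1.043 rad and has risen. I release, lift and look.

Request:
move_arm(series="5 0 0 0 0 0 0;5 0 0 0 0 0 0;5 0 0 0 0 0 0;5 0 0 0 0 0 0;5 0 0 3 0 0 0;5 0 0 4 0 0 0;5 0 0 4 0 0 0;5 0 0 3 0 0 0")

```text
t: 16.1
eef_pos: [0.5287, 0.248, 0.2734]
eef_rot: [-0.0, 0.956, 0.295, 0.001]
force: [0.9, 0.7, 0.2]
width: 0.571
grasp_force: 0.0
```

Request:
move_arm(series="5 0 -4 0 0 0 0.12;5 0 -4 0 0 0 0.12;5 0 -4 0 0 0 0.12;5 0 -4 0 0 0 0.12;5 0 0 0 0 0 0.12;5 0 0 0 0 0 0.12;5 0 0 0 0 0 0.12;5 0 0 0 0 0 0.12")

```text
t: 16.9
eef_pos: [0.5281, 0.0876, 0.2705]
eef_rot: [-0.0, 0.71, 0.704, 0.0]
force: [0.3, -0.0, 0.1]
width: 0.579
grasp_force: 0.0
```

```bash
python3 - <<'E'
from h import *
s=manip.get_state(); p=imaging.camera("wrist"); W=cloud(p,s); cv2.imwrite("pics/w3.png",p["pixels"])
def rect(n,z,t,y0,y1):
    m=(abs(W[...,2]-z)<t)&(abs(W[...,0]-.535)<.07)&(W[...,1]>y0)&(W[...,1]<y1)
    if m.sum()>5: print(n,m.sum(),cv2.minAreaRect(W[m][:,:2].astype(np.float32)*1000),np.median(W[m][:,2]))
rect("box",.042,.005,.03,.152); rect("dial",.13,.005,.18,.3); rect("roof",.082,.004,.1,.36)
E
```

```text
box 5277 ((539.0675048828125, 122.11381530761719), (66.00463104248047, 64.03473663330078), 4.05412483215332) 0.042074178332678625
dial 379 ((513.7813110351562, 232.55213928222656), (21.397981643676758, 8.794721603393555), 2.1560468673706055) 0.1301415414677803
roof 15059 ((530.99462890625, 209.45510864257812), (107.81687927246094, 91.7294921875), 4.058964729309082) 0.08286039876104256
```

View pics/w3.png

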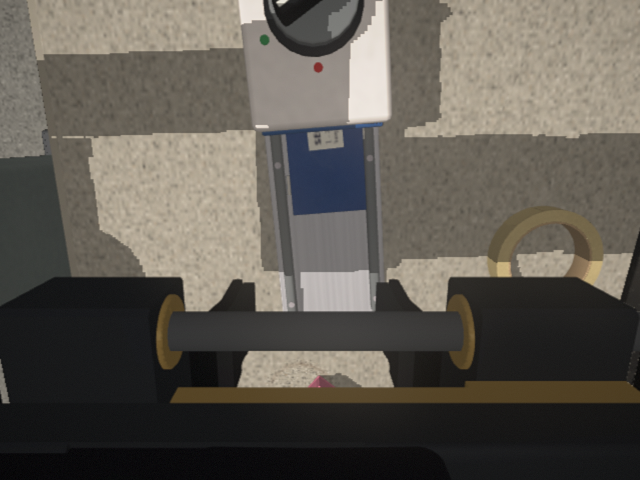

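The white line now points at the green mark (264,40), the bar top is back at 130 mm, and the box still sits straight in the dock. I hand the job in.

```bash
python3 -c "
from plant import manip
print(manip.finish_job())"
```

```text
the job is handed in; nothing more can be done
None
```

I pressed the slide box home against the stop at about 13.6 N, turned the dial to green where it sprang back up, and handed the job in with the arm clear; the hand-in returned no verdict.

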